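# Lock the kiln controller's cover and hold its recessed reset button

### The arm

A 6-joint arm with a two-finger parallel gripper is mounted at the origin on the work surface; the furniture and walls round the work are solid. World frame = base frame: x ahead of the robot, y to its left, z up, the work surface at z = 0. Lengths are in mm, angles in degrees, forces in N, time in s.
With the tool pointing down it reaches from about 350 to 850 mm from the base axis. Payload 8.1 kg.
Tool frame: the origin (TCP) lies on the centre line of the jaws, within the pads' length; the fingertips stand 19 mm ahead of it and the grasp point (between the pads) is the TCP; z points along the fingers, y is the line along which they close (so a half turn about z gives the same grasp; the last joint's range is limited). The gripper opens to 85 mm and grips with 20 to 120 N. Pads are 22 mm wide; open, the fingers measure 114 mm over their backs; the gripper's body (76 mm by 85 mm) begins 54 mm behind the grasp point. The pads swing forward as they close: fully open they stand 13 mm farther back than shut.
Start: joints at [-74.164, 7.471, 85.268, -0, 87.261, -4.893], TCP at [212.395, -561.154, 250.292] pointing down, gripper open.
Joint ranges: [-169.43, 169.43], [-51.17, 129.36], [1.28, 143.12], [-76.62, 256.62], [0, 156.53], [-152.29, 152.29]. Speed limits (degrees/s): [136.94, 136.94, 159.86, 180, 180, 180].

### API

Orientations are given as [roll, pitch, yaw] about the fixed x, y, z axes, in that order (R = Rz(yaw) Ry(pitch) Rx(roll)).
In Python, from bench import r gives the robot as it stands. The module is installed in compiled form; this text tells all that it offers.
- The arm moves only by the tool servo_tool, never from a script. Its arguments are lists of equal length, an entry for each row: "fingers": the finger opening in m, from 0 to 0.0854; "linear": the shift along the tool's x, y, z in m, a list of three; "rotation": the turn, a rotation vector about the tool's x, y, z in degrees, a list of three. A call has 1 to 10 rows; each row is the pose to reach, as a shift and turn from the pose commanded when the call began, along the tool's axes at that moment; what a row does not reach only later rows make up. A row lasts 1/10 s, in which the tool goes at most 50 mm and 8.59 degrees, less where a joint would pass 70% of its speed; a pose out of reach is approached as far as the arm can. A call with a gripper value outside its range is refused whole. The fingers move at their own pace and stop on an object; "force" is the grip in N (left out, the last holds). Time passes only in rows, so rows that repeat a pose let the fingers close. It gives the time, the measured TCP pose, the force, the opening and the grip force at its end, in the units of the state.
- r.sense(): the state, without advancing time (a new reading comes with each control period).
- r.snapshot(name): name is "scene" or "side" or "wrist"; returns a dict with "frame" (420x560x3 uint8, red, green, blue), "fx", "fy", "cx", "cy" (pixels), "camera_from_world" (4x4, takes a point from world to camera coordinates). Camera axes: x right, y up, looking along -z (the intrinsics and any distortion apply to the point x, -y, -z); pixel columns grow to the right and rows downward; lengths in mm; the calibration is good to about 2 mm. A picture is of the moment at which its call begins. There is no depth.
- r.hand_in(): hands the job in; it is judged then, once.
The state is a dict: "time": time; "joint_pos": joint angles; "qd": joint speeds; "joint_efforts": joint torques, N m; "tool_pos": TCP position; "tcp_rot": TCP orientation; "ft_force": force on the tool from outside, world axes, zero at the start; "wrist_torque": the same for the moment, N m; "finger_gap": finger opening in mm; "grip_force": force on a finger pad.
Only numpy, scipy, OpenCV 4.12 (cv2) and the standard library are available. Lean on these libraries where they do the work, as an engineer would, in place of code of your own. Each camera call takes 0.05 s, during which the arm holds its last target. There are 200 camera calls.

### The job

Put the kiln controller back in service: first push its sprung black cover knob fully down and, keeping it down, turn it clockwise as far as it goes, so that it stays locked down when you let go. Then take the blue-handled stylus out of its wooden stand, reach its steel shaft through the red-ringed hole in the cover and push the red reset button underneath all the way down. Finish while still gripping the stylus and holding the button down, and leave the red bottle, the cup and the tile where they stand.

Things in the scene. Friction and masses are not known exactly. Their poses are not given: they have to be found in the camera images.
- controller: Kiln controller: grey case with white cover, 140 (x) x 180 (y) x 70 mm high, fixed to the table. Origin: centre of its underside; z up, x and y along its sides. The level cover at z = 70 mm has a black knob at (0, +50) mm and a red-ringed round hole (the reset port) at (0, -50) mm; a thin black display and three small flush lights lie between.
- port (a point): Centre of the reset port's mouth, level with the cover's top. A straight vertical round hole, 18 mm in diameter, edges slightly bevelled; the button's face stands 30 mm below the mouth when not pressed.
- button_face (a point): Centre of the round red reset button's top face (16 mm in diameter), on the axis of the port; moves down with the button.
- reset_button (a joint): Travel of the reset button: 0 = up, 0.008 m = fully down (stop). A spring pushes it up: about 3 N to start it, 6 N at the bottom. It does not latch.
- knob_top (a point): Centre of the black cover knob's top, on its vertical turning axis, 37 mm above the cover (107 mm above the table) before it is pushed. The knob is a bar 38 mm long, 13 mm wide, 26 mm tall on a short stem; its underside is 11 mm above the cover, 1 mm when pushed right down. Site x runs along the bar and turns with it; at the start it is the controller's x. Grip across the 13 mm width.
- knob_push (a joint): How far the knob is pushed down: 0 = up (unlocked), 0.010 m = fully down (stop). A spring pushes it up: 3 N at the top, 6 N at the bottom. It must be pushed down at least 7.5 mm before it can be turned. When turned and let go it rises to about 0.007 m and stays caught there; not turned, it springs back to 0.
- knob_turn (a joint): Turn of the knob, clockwise seen from above: 0 at the start (unlocked, blocked by its seat unless pushed down), 1.3 rad = stop (locked). Turns with light friction of about 0.05 N m.
- stand: Wooden stylus stand, fixed: base 90 x 90 x 10 mm and on it a square block 46 x 46 mm whose top is 60 mm above the table, with an upright 10 mm hole, 50 mm deep, in its centre. Origin: centre of its underside; z up.
- stylus: Stylus, about 60 g, 135 mm long, upright in the stand's hole at the start, its tip 10 mm above the table; it must rise 50 mm to leave the hole. Origin: end of its tip; z runs up along it. Steel shaft 8 mm in diameter from 0 to 65 mm, black collar 20 mm in diameter from 65 to 70, round blue handle 16 mm in diameter from 70 to 127, rounded black cap above.
- stylus_tip (a point): The end of the stylus's tip (same point as the stylus's origin).
- stylus_grip (a point): Point on the stylus's axis in the blue handle, 102 mm from the tip, where it is well gripped.
- red_bottle: Bystander: small red squeeze bottle, 34 mm in diameter, 87 mm tall, standing loose. Origin: centre of its underside.
- cup: Bystander: small terracotta-coloured cup, 56 mm wide, 58 mm tall, standing loose. Origin: centre of its underside.
- tile: Bystander: small square glazed test tile, 46 x 46 x 9 mm, lying loose. Origin: centre of its underside.

How it is judged (in metres and radians):
On the way, in this order (a step that is already met when the one before it is completed fails the run):
1. the cover knob is pushed in and turned to its locked place, and stays caught there with the fingers off it (value of joint knob_turn above 1 rad and value of joint knob_push above 0.004 m and contact force between the fingers and controller below 0.1 N), for 0.3 s.
2. the stylus is lifted clear of its stand in the fingers (contact force between the fingers and stylus above 2 N and z of stylus_tip in the frame of stand above 0.062 m), for 0.1 s.
3. the stylus, in the fingers, reaches into the reset port (contact force between the fingers and stylus above 2 N and z of stylus_tip in the frame of controller below 0.06 m and horizontal distance between stylus_tip and port below 0.008 m), for 0.1 s.
At the end, for the whole second after the job is handed in: Ends holding: fingers grip the stylus, near upright (17 deg), tip in the port (8 mm), pushing the button over 5.5 mm down through the last second; robot not touching the controller; knob still locked (over 1.0 rad, over 4 mm down); bottle, cup and tile within 20 mm of where they stood (all of step 3 and value of joint knob_turn above 1 rad and value of joint knob_push above 0.004 m and value of joint reset_button above 0.0055 m and distance between stylus_tip and button_face below 0.009 m and contact force between stylus and controller above 2 N and contact force between the arm and controller below 0.1 N and contact force between stylus and stand below 0.1 N and angle between stylus's own z axis and vertical below 0.3 rad and distance of each of red_bottle, cup, tile from where it was at the start of the episode below 0.02 m); the arm keeps its last pose, push and grip.
It fails at once if the knob is forced round without being pushed down (value of joint knob_turn above 0.45 rad and value of joint knob_push below 0.003 m).
It fails at once if the red bottle, the cup or the tile is pushed more than 20 mm away or tipped over (distance of any of red_bottle, cup, tile from where it was at the start of the episode above 0.02 m or angle between any of red_bottle, cup, tile's own z axis and vertical above 0.5 rad).
It also fails if it takes over 51 s, if anything falls off the work surface, if the arm or the gripper's body presses on something with over 40 N, if the wrist force passes 120 N, or if a joint passes its speed limit or range.

## Working session

There is one attempt and no reset: what is moved stays moved. The work goes in short steps, Python scripts to look and compute and a tool call to move; the robot and the scene stay as the last step left them, time stands still between calls to the robot, and variables do not carry over. Pictures are saved under pics/ and viewed, at most 10 in all, crops included, and the job is handed in when it is done.

Besides the shell and the picture viewer there is one more tool, called by a JSON object that holds its "api" and its "payload", one argument or row to a line. servo_tool: Moves the arm, as the interface text tells. Its arguments: {"type":"object","properties":{"fingers":{"type":"array","items":{"type":"number"}},"linear":{"type":"array","items":{"type":"array","items":{"type":"number"}}},"rotation":{"type":"array","items":{"type":"array","items":{"type":"number"}}},"force":{"type":"number"}},"required":["fingers","linear","rotation"]}

```bash
mkdir -p pics && python3 - <<'E'
from bench import r
import cv2,pickle,numpy as np
d={n:r.snapshot(n) for n in("scene","side","wrist")}
pickle.dump(d,open('d0.pkl','wb'))
for n in d:
    print(n,{k:np.round(v,3).tolist() for k,v in d[n].items() if k!="frame"}, [k for k in d[n]])
im=np.hstack([cv2.resize(d[n]["frame"],None,fx=1,fy=1) for n in("scene",)])[:,:,::-1]
cv2.imwrite('pics/a.png',im);cv2.imwrite('pics/b.png',d["side"]["frame"][:,:,::-1])
print(r.sense())
E
```

```text
scene {'fx': 486.606, 'fy': 486.606, 'cx': 275.669, 'cy': 201.365, 'camera_from_world': [[-0.815, -0.579, -0.025, 436.334], [0.217, -0.344, 0.914, -207.385], [-0.538, 0.739, 0.406, -755.657], [0.0, 0.0, 0.0, 1.0]]} ['frame', 'fx', 'fy', 'cx', 'cy', 'camera_from_world']
side {'fx': 466.298, 'fy': 466.298, 'cx': 276.463, 'cy': 218.775, 'camera_from_world': [[-0.878, -0.479, 0.018, 501.455], [0.324, -0.566, 0.758, -263.5], [-0.353, 0.671, 0.652, -746.201], [0.0, 0.0, 0.0, 1.0]]} ['frame', 'fx', 'fy', 'cx', 'cy', 'camera_from_world']
wrist {'fx': 347.272, 'fy': 347.272, 'cx': 280.205, 'cy': 213.232, 'camera_from_world': [[0.354, -0.935, -0.001, -598.713], [0.892, 0.338, -0.302, 38.785], [0.283, 0.106, 0.953, -379.82], [0.0, 0.0, 0.0, 1.0]]} ['frame', 'fx', 'fy', 'cx', 'cy', 'camera_from_world']
{'time': 0.15, 'joint_pos': array([-7.41647503e+01,  7.50741076e+00,  8.53139338e+01,  4.29179305e-04,
        8.72620406e+01, -4.89328599e+00]), 'qd': array([-0.00942479, -0.0227711 , -0.18136883, -0.02703691,  0.03871209,
        0.05615151]), 'joint_efforts': array([ 2.76570254e-04, -5.70065331e+01, -5.01159346e+01, -1.22632646e-04,
        9.68627399e-03,  6.48670220e-05]), 'tool_pos': array([ 212.2783312 , -560.77481853,  249.47172287]), 'tcp_rot': array([-1.79916955e+02, -7.53986548e-03,  2.07285095e+01]), 'ft_force': array([ 0.67093271, -0.1251998 , -0.05790513]), 'wrist_torque': array([-0.04115901, -0.03968456,  0.02358742]), 'grip_force': 0.0, 'finger_gap': 85.29664134066246}
```

View pics/a.png

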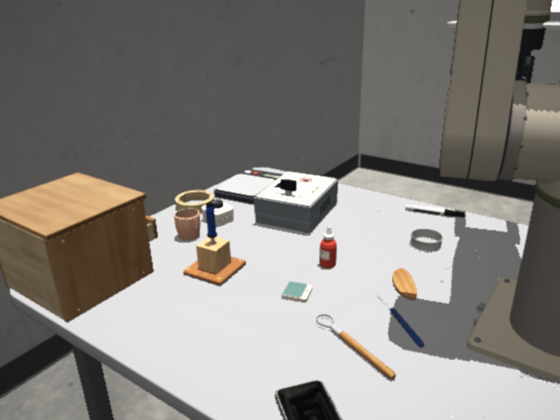

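View pics/b.png

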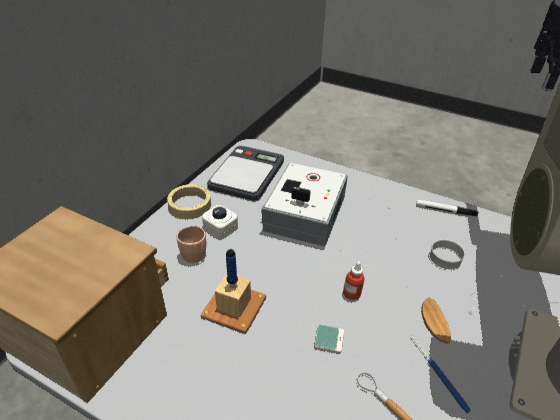

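The scene view shows the controller near (297,200), the stand near (215,255), the bottle at (328,250) and the tile at (297,291). The side view shows the port at (313,177), the knob near (300,194) and the stylus at (231,265). I'll enlarge both.

```bash
cat > h.py <<'E'
import numpy as np,pickle,cv2
def ray(s,p):
    M=np.array(s["camera_from_world"]);R,t=M[:3,:3],M[:3,3]
    d=np.array([(p[0]-s["cx"])/s["fx"],-(p[1]-s["cy"])/s["fy"],-1.])
    d=R.T@d; return -R.T@t,d/np.linalg.norm(d)
def plane(s,p,z):
    o,d=ray(s,p); return o+d*(z-o[2])/d[2]
def tri(s1,p1,s2,p2):
    a,d=ray(s1,p1);b,e=ray(s2,p2)
    k=np.linalg.lstsq(np.c_[d,-e],b-a,rcond=None)[0]
    P,Q=a+d*k[0],b+e*k[1]; return (P+Q)/2,np.linalg.norm(P-Q)
def proj(s,P):
    c=np.array(s["camera_from_world"])@np.r_[P,1]
    return s["cx"]+s["fx"]*c[0]/-c[2],s["cy"]-s["fy"]*c[1]/-c[2]
E
python3 - <<'E'
from h import *
d=pickle.load(open('d0.pkl','rb'))
def crop(n,x,y,w,h,f):return cv2.resize(d[n]["frame"][y:y+h,x:x+w,::-1],None,fx=f,fy=f,interpolation=cv2.INTER_CUBIC)
a=crop("side",255,155,100,90,4);b=crop("scene",245,165,100,75,4)
c=crop("side",190,240,100,90,4);e=crop("scene",170,190,100,75,4)
cv2.imwrite('pics/c.png',np.vstack([np.hstack([a,c])[:340],np.hstack([b,e])])[:600])
E
```

```text
(no output)
```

View pics/c.png

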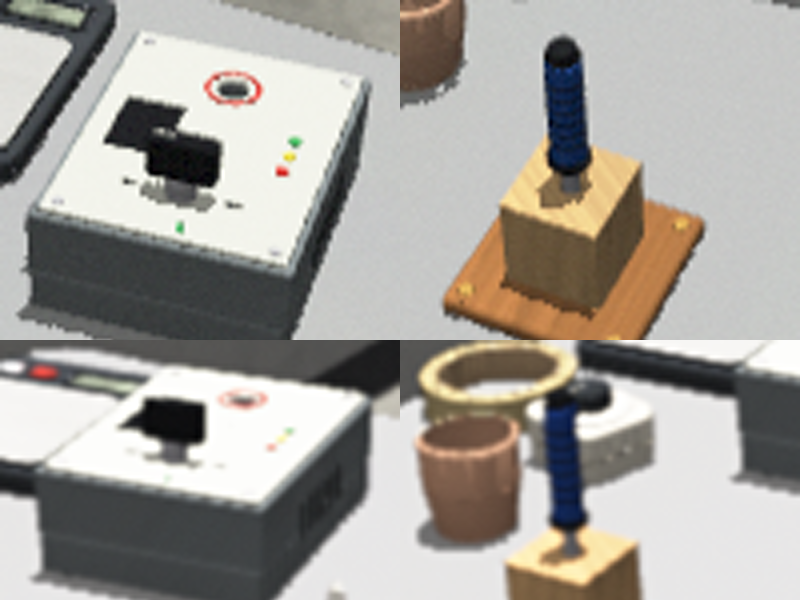

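```bash
python3 - <<'E'
from h import *
d=pickle.load(open('d0.pkl','rb'));S,C=d["side"],d["scene"]
sd=lambda x,y:(x/4+255-.4,y/4+155-.4)
cs=lambda x,y:(x/4+245-.4,(y-340)/4+165-.4)
def red(s,x0,y0,x1,y1):
    f=s["frame"].astype(int); m=np.zeros(f.shape[:2],np.uint8)
    m[y0:y1,x0:x1]=((f[...,0]>f[...,1]+50)&(f[...,0]>f[...,2]+50))[y0:y1,x0:x1]
    y,x=np.nonzero(m);return cv2.fitEllipse(np.c_[x,y].astype(np.float32))[0]
ps=red(S,300,168,325,185);pc=red(C,295,172,315,184)
print("port",ps,plane(S,ps,70),pc,plane(C,pc,70),tri(S,ps,C,pc))
for c in[(138,33),(370,80),(290,270),(32,210)]:print("corner",plane(S,sd(*c),70).round(1))
for c in[(168,369),(370,394),(262,502),(38,465)]:print("cornerC",plane(C,cs(*c),70).round(1))
print("tri", [tri(S,sd(*a),C,cs(*b)) for a,b in zip([(138,33),(370,80),(290,270),(32,210)],[(168,369),(370,394),(262,502),(38,465)])])
def blue(s,x0,y0,x1,y1):
    f=s["frame"].astype(int); m=np.zeros(f.shape[:2],bool)
    m[y0:y1,x0:x1]=((f[...,2]>f[...,0]+30)&(f[...,2]>f[...,1]+20))[y0:y1,x0:x1]
    y,x=np.nonzero(m);return (x.min()+x.max())/2,(y.min()+y.max())/2,x.mean(),y.mean(),len(x)
bs=blue(S,220,245,245,290);bc=blue(C,200,190,225,245)
print(bs,bc,tri(S,bs[2:4],C,bc[2:4]))
print("handle z108.5",plane(S,bs[2:4],108.5),plane(C,bc[2:4],108.5))
# block top corners (side)
for c in[(520,140),(643,160),(597,238),(500,205)]:print("blk",plane(S,(((c[0]-400)/4+190-.4),c[1]/4+240-.4),60).round(1))
for n,s in(("S",S),("C",C)):print(n,(-np.array(s["camera_from_world"])[:3,:3].T@np.array(s["camera_from_world"])[:3,3]).round())
E
```

```text
port (312.9369812011719, 176.57203674316406) [ 589.38919044 -201.26873239   70.        ] (306.77423095703125, 179.80087280273438) [ 584.03240287 -202.54279216   70.        ] (array([ 591.51043249, -211.01154819,   64.50161488]), np.float64(4.227738399332154))
corner [ 660.8 -223.1   70. ]
corner [ 525.7 -246.9   70. ]
corner [498.7 -74.6  70. ]
corner [633.3 -51.7  70. ]
cornerC [ 657.3 -222.5   70. ]
cornerC [ 526.8 -251.4   70. ]
cornerC [498.5 -79.6  70. ]
cornerC [632.9 -55.   70. ]
tri [(array([ 662.91832403, -229.15205102,   66.30968031]), np.float64(1.8314961179795832)), (array([ 524.5337163 , -245.45852691,   71.89045386]), np.float64(1.874759665311108)), (array([497.58733536, -75.41384419,  70.93766266]), np.float64(3.2726786436921844)), (array([632.5923146 , -52.76677098,  70.26786331]), np.float64(2.585589726370187))]
(np.float64(231.0), np.float64(268.0), np.float64(230.79365079365078), np.float64(267.9047619047619), 189) (np.float64(210.5), np.float64(220.5), np.float64(210.3451776649746), np.float64(220.55837563451777), 197) (array([575.65180889, 152.06291409, 107.97765802]), np.float64(2.987110234107723))
handle z108.5 [576.03780342 153.90047803 108.5       ] [574.56700024 151.12560695 108.5       ]
blk [611.2 140.   60. ]
blk [557.6 123.3  60. ]
blk [551.9 170.4  60. ]
blk [597.7 175.5  60. ]
S [262. 592. 677.]
C [ -6. 740. 507.]
```

{"api": "servo_tool", "payload": {
  "fingers": [0.085,0.085,0.085,0.085,0.085,0.085,0.085,0.085,0.085,0.085],
  "linear": [
    [0.025,-0.015,0],
    [0.05,-0.03,0],
    [0.075,-0.045,0],
    [0.1,-0.06,0],
    [0.125,-0.075,0],
    [0.15,-0.091,0],
    [0.175,-0.106,0],
    [0.2,-0.121,0],
    [0.225,-0.136,0],
    [0.249,-0.1515,0]
  ],
  "rotation": [
    [0,0,-8.44],
    [0,0,-16.88],
    [0,0,-25.32],
    [0,0,-33.76],
    [0,0,-42.2],
    [0,0,-50.64],
    [0,0,-59.08],
    [0,0,-67.52],
    [0,0,-75.96],
    [0,0,-84.4]
  ]
}}

```text
time: 1.15
tool_pos: [392.2, -330.2, 250.0]
tcp_rot: [-180.0, -0.0, 105.5]
ft_force: [0.3, -1.3, 0.6]
finger_gap: 85.2
grip_force: 0.0
```

{"api": "servo_tool", "payload": {
  "fingers": [0.085,0.085,0.085,0.085,0.085,0.085,0.085,0.085,0.085,0.085],
  "linear": [
    [0.0175,0.0233,0],
    [0.035,0.0466,0],
    [0.0525,0.07,0],
    [0.07,0.0932,0],
    [0.0875,0.1165,0],
    [0.105,0.14,0],
    [0.1225,0.163,0],
    [0.14,0.1864,0],
    [0.1575,0.21,0],
    [0.175,0.233,0]
  ],
  "rotation": [
    [0,0,-8.44],
    [0,0,-16.88],
    [0,0,-25.32],
    [0,0,-33.76],
    [0,0,-42.2],
    [0,0,-50.64],
    [0,0,-59.08],
    [0,0,-67.52],
    [0,0,-75.96],
    [0,0,-84.4]
  ]
}}

```text
time: 2.15
tool_pos: [571.4, -100.4, 249.9]
tcp_rot: [180.0, -0.0, -170.1]
ft_force: [0.1, -0.4, 0.2]
finger_gap: 85.2
grip_force: 0.0
```

```bash
python3 - <<'E'
from bench import r
import cv2,pickle,numpy as np
s=r.snapshot("wrist");pickle.dump(s,open('w1.pkl','wb'))
cv2.imwrite('pics/w1.png',s["frame"][:,:,::-1])
q=r.sense();print(q['tool_pos'],q['tcp_rot'],q['joint_pos'])
from h import *
print(proj(s,(571,-101,107)),proj(s,(587.5,-200,70)))
E
```

```text
[573.17822385 -97.06937986 249.8326324 ] [ 1.79877722e+02  6.95806967e-02 -1.69473254e+02] [ -14.74850588    4.58540897   88.40507238    0.14047369   86.9988171
 -115.28266789]
(np.float64(278.96397491359755), np.float64(203.8962641851418)) (np.float64(167.54709257336498), np.float64(191.74913656169562))
```

View pics/w1.png

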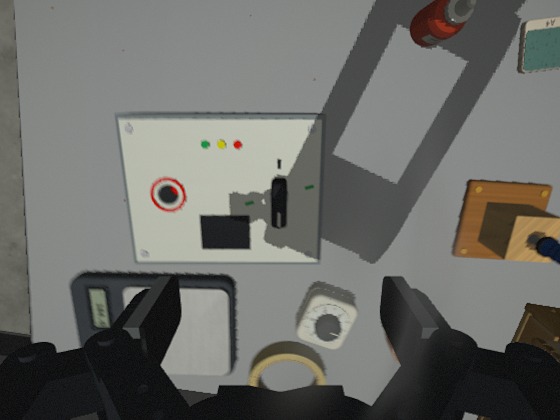

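The wrist view shows the port ring at (168,194), the knob bar at (279,202) running nearly along image rows, and the cover corners at (117,114), (324,114), (320,263) and (135,263). The arm was still settling, so I'll take another picture and measure from that.

```bash
python3 - <<'E'
from bench import r
from h import *
r.snapshot("wrist")
s=r.snapshot("wrist");pickle.dump(s,open('w2.pkl','wb'))
q=r.sense();print(q['time'],q['tool_pos'],q['tcp_rot'])
f=s["frame"].astype(int)
m=(f[...,0]>f[...,1]+60)&(f[...,0]>f[...,2]+60); m[:, :140]=0;m[:,195:]=0;m[:165]=0;m[225:]=0
y,x=np.nonzero(m)
h=cv2.convexHull(np.c_[x,y].astype(np.float32)); e=cv2.fitEllipse(h); print("ring",e,plane(s,e[0],70))
g=(f.max(2)<45).astype(np.uint8); n,l,st,ct=cv2.connectedComponentsWithStats(g)
for i in range(1,n):
    if 40<st[i,4]<4000 and 190<ct[i,0]<330 and 150<ct[i,1]<270:
        pts=np.argwhere(l==i)[:,::-1].astype(np.float32);b=cv2.minAreaRect(pts)
        print(st[i],ct[i],b, plane(s,b[0],107),plane(s,b[0],97))
        c=cv2.boxPoints(b);print([plane(s,p,107).round(1).tolist() for p in c])
# cover quad
w=((f.min(2)>100)).astype(np.uint8)
p=np.array([(117,114),(324,114),(320,263),(135,263)],float)
for c in p: print(plane(s,c,70).round(1))
for P in [(571,-101,107),(587.5,-200,70)]:print(proj(s,P))
cv2.imwrite('pics/w2.png',cv2.resize(s["frame"][100:280,100:340,::-1],None,fx=3.3,fy=3.3,interpolation=cv2.INTER_CUBIC))
E
```

```text
2.3 [ 571.29337363 -100.14050904  249.69455263] [ 1.79969525e+02 -4.69424763e-02 -1.70335883e+02]
ring ((164.398193359375, 191.6246795654297), (33.00524139404297, 36.36363220214844), 123.5872802734375) [ 588.70986503 -200.75028876   70.        ]
[268 176  16  51 703] [275.3428165  199.03556188] ((275.5, 201.0), (50.0, 15.0), 90.0) [ 569.82880303 -102.24606546  107.        ] [ 572.59906646 -101.89209915   97.        ]
[[550.9, -111.4, 107.0], [548.9, -99.9, 107.0], [589.6, -92.7, 107.0], [591.7, -104.7, 107.0]]
[ 197  213   50   34 1595] [221.70909091 229.01316614] ((221.5, 229.5), (33.0, 49.0), 90.0) [ 601.25745649 -141.61299207  107.        ] [ 605.20735518 -142.73661417   97.        ]
[[590.6, -162.8, 107.0], [583.8, -123.9, 107.0], [612.2, -119.8, 107.0], [619.3, -159.8, 107.0]]
[ 528.3 -244.9   70. ]
[498.3 -73.6  70. ]
[633.6 -48.4  70. ]
[ 664.2 -223.3   70. ]
(np.float64(276.792366294021), np.float64(202.65496283171683))
(np.float64(165.33558867774877), np.float64(190.47476502161388))
```

View pics/w2.png

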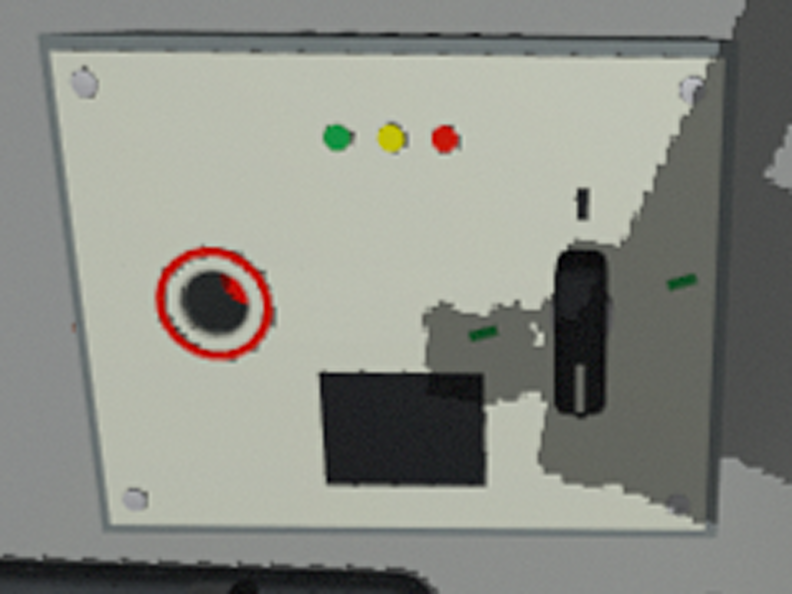

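{"api": "servo_tool", "payload": {
  "fingers": [0.05,0.05,0.05,0.05,0.05,0.05,0.05,0.05,0.03,0.0],
  "linear": [
    [0.001,-0.002,0.025],
    [0.001,-0.002,0.05],
    [0.001,-0.002,0.075],
    [0.001,-0.002,0.1],
    [0.001,-0.002,0.115],
    [0.001,-0.002,0.13],
    [0.001,-0.002,0.138],
    [0.001,-0.002,0.145],
    [0.001,-0.002,0.145],
    [0.001,-0.002,0.145]
  ],
  "rotation": [
    [0,0,0],
    [0,0,0],
    [0,0,0],
    [0,0,0],
    [0,0,0],
    [0,0,0],
    [0,0,0],
    [0,0,0],
    [0,0,0],
    [0,0,0]
  ],
  "force": 50
}}

```text
time: 3.3
tool_pos: [570.7, -103.8, 106.0]
tcp_rot: [-180.0, 0.1, -170.5]
ft_force: [0.1, 0.4, -0.3]
finger_gap: 21.6
grip_force: 0.0
```

{"api": "servo_tool", "payload": {
  "fingers": [0,0,0,0,0,0],
  "linear": [
    [0,0,0],
    [0,0,0],
    [0,0,0],
    [0,0,0],
    [0,0,0],
    [0,0,0]
  ],
  "rotation": [
    [0,0,0],
    [0,0,0],
    [0,0,0],
    [0,0,0],
    [0,0,0],
    [0,0,0]
  ]
}}

```text
time: 3.9
tool_pos: [570.7, -103.0, 106.2]
tcp_rot: [180.0, 0.1, -170.5]
ft_force: [-1.1, 5.1, 3.3]
finger_gap: 11.3
grip_force: 52.1
```

{"api": "servo_tool", "payload": {
  "fingers": [0,0,0,0,0,0,0],
  "linear": [
    [0,0.001,0.003],
    [0,0.001,0.006],
    [0,0.001,0.009],
    [0,0.001,0.011],
    [0,0.001,0.0115],
    [0,0.001,0.0115],
    [0,0.001,0.0115]
  ],
  "rotation": [
    [0,0,0],
    [0,0,0],
    [0,0,0],
    [0,0,0],
    [0,0,0],
    [0,0,0],
    [0,0,0]
  ]
}}

```text
time: 4.6
tool_pos: [570.9, -102.9, 96.4]
tcp_rot: [-180.0, 0.1, -170.5]
ft_force: [-9.1, 3.5, 22.0]
finger_gap: 12.0
grip_force: 54.9
```

{"api": "servo_tool", "payload": {
  "fingers": [0,0,0,0,0,0,0,0,0,0],
  "linear": [
    [0,0,0],
    [0,0,0],
    [0,0,0],
    [0,0,0],
    [0,0,0],
    [0,0,0],
    [0,0,0],
    [0,0,0],
    [0,0,0],
    [0,0,0]
  ],
  "rotation": [
    [0,0,8],
    [0,0,16],
    [0,0,24],
    [0,0,32],
    [0,0,40],
    [0,0,48],
    [0,0,56],
    [0,0,64],
    [0,0,70],
    [0,0,74]
  ]
}}

```text
time: 5.6
tool_pos: [571.4, -101.3, 96.4]
tcp_rot: [179.8, -0.0, 115.3]
ft_force: [-5.7, 11.2, 20.4]
finger_gap: 12.0
grip_force: 54.6
```

{"api": "servo_tool", "payload": {
  "fingers": [0,0],
  "linear": [
    [0,0,0],
    [0,0,0]
  ],
  "rotation": [
    [0,0,2],
    [0,0,2]
  ]
}}

```text
time: 5.8
tool_pos: [571.5, -101.2, 96.4]
tcp_rot: [179.8, -0.0, 113.5]
ft_force: [-5.6, 11.1, 21.1]
finger_gap: 11.9
grip_force: 54.7
```

```bash
python3 -c "
from bench import r
q=r.sense();print(q['tcp_rot'],q['tool_pos'],q['wrist_torque'],q['ft_force'],q['joint_pos'])"
```

```text
[ 1.79806658e+02 -3.32339788e-02  1.13521989e+02] [ 571.47693858 -101.24334975   96.39566086] [1.86089999 1.22815829 0.39150875] [-5.64591    11.09036851 21.09143823] [-15.19532067  11.51170394  97.39361811   0.15535672  70.96467635
 -38.76775631]
```

{"api": "servo_tool", "payload": {
  "fingers": [0.04,0.04,0.04,0.04,0.04,0.04,0.04,0.04,0.04,0.04],
  "linear": [
    [0,0,0],
    [0,0,0],
    [0,0,0],
    [0,0,-0.02],
    [0,0,-0.05],
    [0,0,-0.08],
    [0,0,-0.12],
    [0,0,-0.15],
    [0,0,-0.16],
    [0,0,-0.16]
  ],
  "rotation": [
    [0,0,0],
    [0,0,0],
    [0,0,0],
    [0,0,0],
    [0,0,0],
    [0,0,0],
    [0,0,0],
    [0,0,0],
    [0,0,0],
    [0,0,0]
  ]
}}

```text
time: 6.8
tool_pos: [571.0, -103.2, 255.3]
tcp_rot: [179.9, 0.1, 113.5]
ft_force: [0.4, -0.1, 0.0]
finger_gap: 39.7
grip_force: 0.0
```

```bash
python3 - <<'E'
from bench import r
from h import *
r.snapshot("side");r.snapshot("wrist")
s=r.snapshot("wrist");S=r.snapshot("side")
pickle.dump((s,S),open('w3.pkl','wb'))
q=r.sense();print(q['time'],q['tool_pos'],q['tcp_rot'],q['ft_force'],q['joint_pos'])
cv2.imwrite('pics/w3.png',s["frame"][:,:,::-1])
for P in [(575,153,137),(588.7,-200.8,70)]:print(proj(s,P))
E
```

```text
7.0 [ 568.9823936  -102.51328241  251.08371057] [-1.79818869e+02 -1.43294333e-01  1.13523412e+02] [-0.30423675  0.40899123 -0.00936396] [-1.52929781e+01  4.29669539e+00  8.85785431e+01 -1.89147629e-03
  8.73557122e+01 -3.88165257e+01]
(np.float64(485.69169985636256), np.float64(-207.7661005792716))
(np.float64(258.5586167914338), np.float64(288.94815354333895))
```

View pics/w3.png

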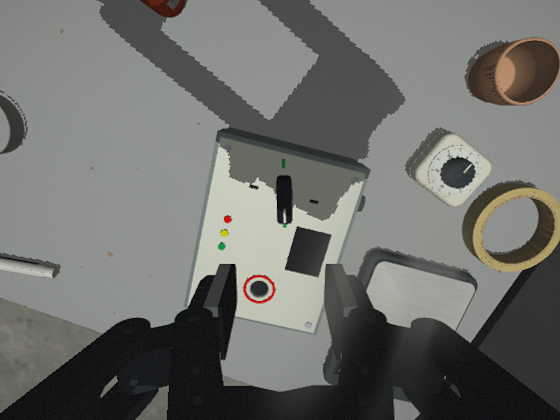

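The wrist view shows the knob at (285,198) turned in line with its green marks, so it is locked, and the port at (259,289) where it was predicted. Next I'll check clearance round the stand.

```bash
python3 - <<'E'
from h import *
d=pickle.load(open('d0.pkl','rb'));S,C=d["side"],d["scene"]
print("cabinet near-top",tri(S,(155,262),C,(145,196)))
print("cabinet 2",tri(S,(63,208),C,(78,178)))
print("cup",plane(S,(192,238),58))
E
```

```text
cabinet near-top (array([639.1019579 , 247.26249467, 177.34373111]), np.float64(10.411198123057867))
cabinet 2 (array([889.11777168, 209.7110928 , 148.9116313 ]), np.float64(1.009383725217489))
cup [711.95546949  85.4493765   58.        ]
```

{"api": "servo_tool", "payload": {
  "fingers": [0.05,0.05,0.05,0.05,0.05,0.05,0.05,0.05,0.05,0.05],
  "linear": [
    [0.016,0.0075,0],
    [0.032,0.015,0],
    [0.048,0.022,0],
    [0.064,0.029,0],
    [0.08,0.036,0],
    [0.096,0.044,0],
    [0.112,0.051,0],
    [0.13,0.06,0],
    [0.13,0.06,0],
    [0.13,0.06,0]
  ],
  "rotation": [
    [0,0,0],
    [0,0,0],
    [0,0,0],
    [0,0,0],
    [0,0,0],
    [0,0,0],
    [0,0,0],
    [0,0,0],
    [0,0,0],
    [0,0,0]
  ]
}}

```text
time: 8.0
tool_pos: [572.8, 41.3, 253.2]
tcp_rot: [-179.9, -0.0, 113.6]
ft_force: [0.2, -0.3, 0.3]
finger_gap: 50.2
grip_force: 0.0
```

```bash
python3 - <<'E'
from bench import r
from h import *
r.snapshot("wrist");r.snapshot("wrist")
s=r.snapshot("wrist");pickle.dump(s,open('w4.pkl','wb'))
q=r.sense();print(q['time'],q['tool_pos'],q['tcp_rot'])
cv2.imwrite('pics/w4.png',s["frame"][:,:,::-1])
for P in [(575,153,137),(575,153,80),(575,153,145)]:print(proj(s,P))
E
```

```text
8.15 [573.04269324  40.01238881 253.55292914] [-1.79973574e+02  1.70958624e-03  1.13505493e+02]
(np.float64(353.3081445512468), np.float64(62.31024365726964))
(np.float64(338.92601537345456), np.float64(70.32858593061158))
(np.float64(355.91163645252686), np.float64(60.85874166390889))
```

View pics/w4.png

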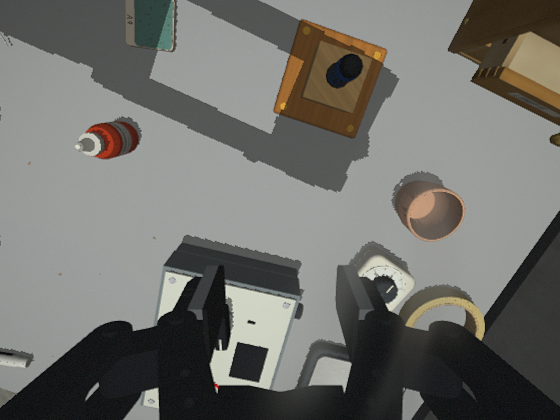

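The wrist view shows the stylus cap at (348,66), the stand base round it, the cup at (432,210) and the bottle at (110,140).

```bash
python3 - <<'E'
from h import *
s=pickle.load(open('w4.pkl','rb'));f=s["frame"].astype(int)
m=(f.max(2)<110)&(f[...,0]<60); m[:,:320]=0;m[:,370:]=0;m[:45]=0;m[95:]=0
n,l,st,ct=cv2.connectedComponentsWithStats(m.astype(np.uint8))
i=1+np.argmax(st[1:,4]);pts=np.argwhere(l==i)[:,::-1].astype(np.float32)
print(st[i],ct[i],cv2.minAreaRect(pts))
b=(f[...,2]>f[...,0]+25)&(f[...,2]>f[...,1]+15)&(l==i);y,x=np.nonzero(b);print("blue",len(x),x.mean(),y.mean(),x.min(),x.max(),y.min(),y.max())
k=(l==i)&~b;k=cv2.morphologyEx(k.astype(np.uint8),cv2.MORPH_OPEN,np.ones((3,3)));y,x=np.nonzero(k);print("black",len(x),x.mean(),y.mean())
p=cv2.minEnclosingCircle(np.c_[x,y].astype(np.float32));print(p)
for z in(131,137,142):print(z,plane(s,(350,65),z))
c=[plane(s,p,10) for p in[(303,20),(387,48),(356,136),(275,112)]];print(np.mean(c,0),np.round(c,1))
# red bottle etc not needed
cv2.imwrite('pics/w5.png',cv2.resize(s["frame"][10:145,265:395,::-1],None,fx=4.4,fy=4.4,interpolation=cv2.INTER_CUBIC))
E
```

```text
[326  54  37  34 845] [343.90650888  70.39171598] ((343.9295349121094, 70.39932250976562), (24.65888214111328, 39.8965950012207), 55.00798034667969)
blue 82 339.1829268292683 73.3170731707317 329 352 60 84
black 721 344.7988904299584 69.61997226074897
((343.58660888671875, 69.8307113647461), 19.99681282043457)
131 [574.57625502 151.71794087 131.        ]
137 [573.78726521 150.74360246 137.        ]
142 [573.12977371 149.93165378 142.        ]
[579.04185945 150.64264944  10.        ] [[532.  188.7  10. ]
 [616.3 199.1  10. ]
 [627.1 113.2  10. ]
 [540.7 101.6  10. ]]
```

View pics/w5.png

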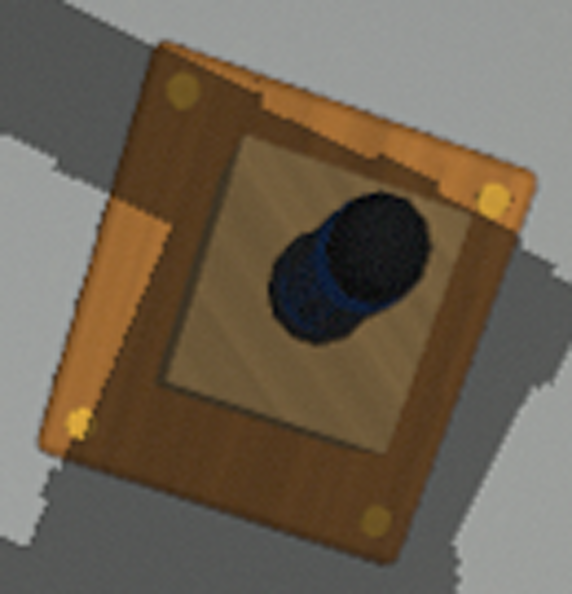

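The enlarged crop shows the cap centre at (351,67), the collar at (336.6,75) and the block-top centre at (336.8,76.8), in full-frame pixels.

```bash
python3 - <<'E'
from h import *
s=pickle.load(open('w4.pkl','rb'))
print(plane(s,(350.5,66.4),138),plane(s,(336.2,75),78),plane(s,(336.4,76.4),60))
E
```

```text
[574.32273001 149.97286152 138.        ] [574.7672478 149.2863586  78.       ] [577.37564499 150.61661042  60.        ]
```

```bash
python3 - <<'E'
from h import *
s=pickle.load(open('w4.pkl','rb'))
for z in (0,100,150,177,200):print(z,plane(s,(450,50),z)-[575,150.5,0],plane(s,(472,77),z)-[575,150.5,0])
E
```

```text
0 [101.44319474  74.33499247   0.        ] [135.23449435  61.8099942    0.        ]
100 [ 65.85217622  44.35036931 100.        ] [ 90.68422504  35.14618445 100.        ]
150 [ 48.05666696  29.35805774 150.        ] [ 68.40909038  21.81427957 150.        ]
177 [ 38.44709196  21.26220948 177.        ] [ 56.38051767  14.61505094 177.        ]
200 [ 30.26115771  14.36574616 200.        ] [ 46.13395573   8.4823747  200.        ]
```

```bash
python3 - <<'E'
from h import *
d=pickle.load(open('d0.pkl','rb'));S,C=d["side"],d["scene"]
for p in[(165,318),(90,390)]:print(plane(S,p,0))
for p in[(150,268),(70,305)]:print(plane(C,p,0))
E
```

```text
[6.71274803e+02 2.30214788e+02 1.13686838e-13]
[684.81781609 395.20914714   0.        ]
[688.83353693 215.57351609   0.        ]
[712.88370854 378.02926857   0.        ]
```

{"api": "servo_tool", "payload": {
  "fingers": [0.05,0.05,0.05,0.05,0.05,0.05,0.05,0.05,0.05,0.05],
  "linear": [
    [0.025,0.0115,0],
    [0.05,0.023,0],
    [0.075,0.0345,0],
    [0.1005,0.046,0],
    [0.1005,0.046,0],
    [0.1005,0.046,0.03],
    [0.1005,0.046,0.06],
    [0.1005,0.046,0.09],
    [0.1005,0.046,0.12],
    [0.1005,0.046,0.1415]
  ],
  "rotation": [
    [0,0,0],
    [0,0,0],
    [0,0,0],
    [0,0,0],
    [0,0,0],
    [0,0,0],
    [0,0,0],
    [0,0,0],
    [0,0,0],
    [0,0,0]
  ]
}}

```text
time: 9.15
tool_pos: [574.3, 149.4, 109.9]
tcp_rot: [-179.9, -0.0, 113.5]
ft_force: [-0.0, -0.8, 0.6]
finger_gap: 50.3
grip_force: 0.0
```

{"api": "servo_tool", "payload": {
  "fingers": [0,0,0,0,0,0,0,0,0],
  "linear": [
    [0,0,0],
    [0,0,0],
    [0,0,0],
    [0,0,0],
    [0,0,0],
    [0,0,0],
    [0,0,0],
    [0,0,0],
    [0,0,0]
  ],
  "rotation": [
    [0,0,0],
    [0,0,0],
    [0,0,0],
    [0,0,0],
    [0,0,0],
    [0,0,0],
    [0,0,0],
    [0,0,0],
    [0,0,0]
  ],
  "force": 40
}}

```text
time: 10.05
tool_pos: [576.0, 151.1, 113.4]
tcp_rot: [179.9, 0.0, 113.5]
ft_force: [-0.7, 0.2, 5.8]
finger_gap: 15.1
grip_force: 39.4
```

{"api": "servo_tool", "payload": {
  "fingers": [0,0,0,0,0,0,0,0],
  "linear": [
    [0,0,0],
    [0,0,-0.015],
    [0,0,-0.035],
    [0,0,-0.06],
    [0,0,-0.085],
    [0,0,-0.105],
    [0,0,-0.12],
    [0,0,-0.12]
  ],
  "rotation": [
    [0,0,0],
    [0,0,0],
    [0,0,0],
    [0,0,0],
    [0,0,0],
    [0,0,0],
    [0,0,0],
    [0,0,0]
  ],
  "force": 60
}}

```text
time: 10.85
tool_pos: [576.3, 151.2, 235.0]
tcp_rot: [179.8, 0.0, 113.5]
ft_force: [0.3, 0.1, -1.5]
finger_gap: 14.4
grip_force: 59.1
```

```bash
python3 - <<'E'
from bench import r
from h import *
r.snapshot("side")
S=r.snapshot("side");C=r.snapshot("scene");q=r.sense();print(q['tool_pos'],q['tcp_rot'],q['ft_force'],q['grip_force'],q['finger_gap'])
pickle.dump((S,C),open('s6.pkl','wb'))
t=q['tool_pos']
out=[]
for s in(S,C):
    P=t-[0,0,103.4];u=proj(s,P);print(u,proj(s,t))
    x,y=int(u[0])-50,int(u[1])-75
    x=max(x,0);y=max(y,0);print(x,y)
    out.append(cv2.resize(s["frame"][y:y+100,x:x+100,::-1],(400,400),interpolation=cv2.INTER_CUBIC))
cv2.imwrite('pics/s6.png',np.hstack(out))
E
```

```text
[574.59470113 150.8303088  230.80763633] [-1.79883994e+02 -2.72325485e-02  1.13533328e+02] [-0.54496743 -0.30276011  0.24388741] 59.08502161502838 14.418326267687027
(np.float64(232.02633652807566), np.float64(259.0795680713332)) (np.float64(228.97353813287552), np.float64(210.54096090363427))
182 184
(np.float64(209.62875012483192), np.float64(211.33659671884004)) (np.float64(204.9279198692713), np.float64(158.35453287887864))
159 136
```

View pics/s6.png

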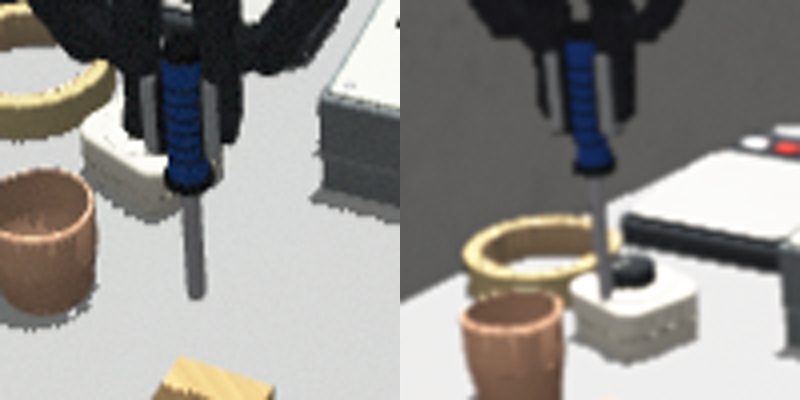

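The stylus is held upright. Its tip is at (231,258) in the side view and (210.5,210.5) in the scene view, which matches the prediction to about 1 mm. Next I'll move over the port.

{"api": "servo_tool", "payload": {
  "fingers": [0,0,0,0,0,0,0,0,0,0],
  "linear": [
    [-0.015,-0.006,0],
    [-0.04,-0.0156,0],
    [-0.08,-0.031,0],
    [-0.12,-0.0467,0],
    [-0.16,-0.0623,0],
    [-0.2,-0.0778,0],
    [-0.24,-0.0934,0],
    [-0.28,-0.109,0],
    [-0.31,-0.1206,0],
    [-0.3275,-0.1275,0]
  ],
  "rotation": [
    [0,0,0],
    [0,0,0],
    [0,0,0],
    [0,0,0],
    [0,0,0],
    [0,0,0],
    [0,0,0],
    [0,0,0],
    [0,0,0],
    [0,0,0]
  ]
}}

```text
time: 12.0
tool_pos: [587.8, -203.5, 230.8]
tcp_rot: [-179.9, -0.1, 113.4]
ft_force: [0.0, 0.2, -0.6]
finger_gap: 14.9
grip_force: 59.1
```

{"api": "servo_tool", "payload": {
  "fingers": [0,0,0,0,0],
  "linear": [
    [0,0,0.01],
    [0,0,0.02],
    [0,0,0.03],
    [0,0,0.04],
    [0,0,0.04]
  ],
  "rotation": [
    [0,0,0],
    [0,0,0],
    [0,0,0],
    [0,0,0],
    [0,0,0]
  ]
}}

```text
time: 12.5
tool_pos: [588.0, -198.6, 189.6]
tcp_rot: [-179.9, -0.2, 113.6]
ft_force: [-0.6, 0.2, -1.0]
finger_gap: 14.2
grip_force: 59.1
```

```bash
python3 - <<'E'
from bench import r
from h import *
r.snapshot("side");r.snapshot("side")
S=r.snapshot("side");C=r.snapshot("scene");q=r.sense();print(q['tool_pos'],q['tcp_rot'],q['ft_force'],q['grip_force'],q['finger_gap'])
t=q['tool_pos'];out=[]
for s in(S,C):
    u=proj(s,t-[0,0,103.4]);x,y=int(u[0])-50,int(u[1])-60
    print(u,x,y,proj(s,(588.8,-200.7,70)))
    out.append(cv2.resize(s["frame"][y:y+100,x:x+100,::-1],(400,400),interpolation=cv2.INTER_CUBIC))
cv2.imwrite('pics/s7.png',np.hstack(out))
E
```

```text
[ 589.51160469 -199.96265109  192.95980947] [1.79960166e+02 4.01362850e-02 1.13565225e+02] [ 0.02750658  0.50954634 -0.3220722 ] 59.07598257064819 14.482926924680932
(np.float64(313.2456423023291), np.float64(169.61852731007838)) 263 109 (np.float64(313.0671662423193), np.float64(176.77743399253904))
(np.float64(304.3042011492462), np.float64(172.2099406254518)) 254 112 (np.float64(304.72190876962947), np.float64(179.6601589380005))
```

View pics/s7.png

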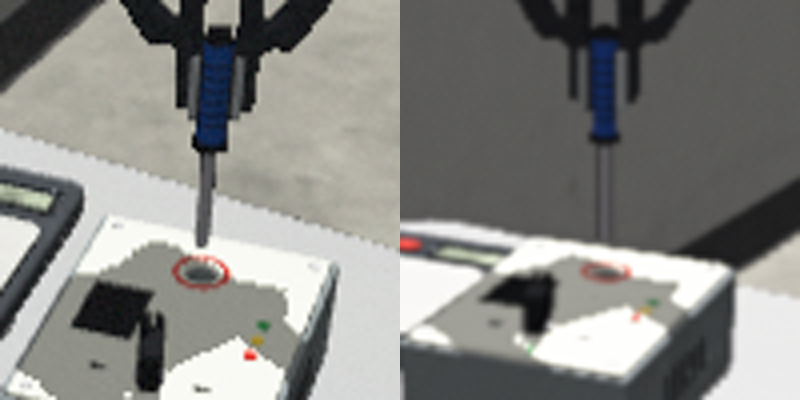

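The tip at (202,243) in the crop lines up above the port ring at (201,272), and the scene view agrees. I'll lower it into the port.

{"api": "servo_tool", "payload": {
  "fingers": [0,0,0,0,0,0,0,0],
  "linear": [
    [0,0,0.006],
    [0,0,0.012],
    [0,0,0.018],
    [0,0,0.025],
    [0,0,0.032],
    [0,0,0.04],
    [0,0,0.045],
    [0,0,0.045]
  ],
  "rotation": [
    [0,0,0],
    [0,0,0],
    [0,0,0],
    [0,0,0],
    [0,0,0],
    [0,0,0],
    [0,0,0],
    [0,0,0]
  ]
}}

```text
time: 13.5
tool_pos: [588.4, -200.0, 145.9]
tcp_rot: [-179.9, -0.1, 113.5]
ft_force: [-0.5, 0.6, -0.3]
finger_gap: 14.6
grip_force: 59.1
```

{"api": "servo_tool", "payload": {
  "fingers": [0,0,0,0,0,0],
  "linear": [
    [0,0,0.002],
    [0,0,0.004],
    [0,0,0.006],
    [0,0,0.008],
    [0,0,0.01],
    [0,0,0.01]
  ],
  "rotation": [
    [0,0,0],
    [0,0,0],
    [0,0,0],
    [0,0,0],
    [0,0,0],
    [0,0,0]
  ]
}}

```text
time: 14.1
tool_pos: [589.5, -200.3, 137.6]
tcp_rot: [180.0, 0.0, 113.5]
ft_force: [0.1, -0.3, 5.2]
finger_gap: 14.4
grip_force: 59.5
```

{"api": "servo_tool", "payload": {
  "fingers": [0,0,0,0,0],
  "linear": [
    [0,0,0.001],
    [0,0,0.002],
    [0,0,0.003],
    [0,0,0.004],
    [0,0,0.004]
  ],
  "rotation": [
    [0,0,0],
    [0,0,0],
    [0,0,0],
    [0,0,0],
    [0,0,0]
  ]
}}

```text
time: 14.6
tool_pos: [589.9, -200.6, 135.1]
tcp_rot: [179.9, 0.1, 113.5]
ft_force: [-2.7, 0.7, 13.2]
finger_gap: 14.9
grip_force: 60.6
```

{"api": "servo_tool", "payload": {
  "fingers": [0,0,0],
  "linear": [
    [0,0,0],
    [0,0,0],
    [0,0,0]
  ],
  "rotation": [
    [0,0,0],
    [0,0,0],
    [0,0,0]
  ]
}}

```text
time: 14.9
tool_pos: [589.9, -200.6, 135.1]
tcp_rot: [179.9, 0.1, 113.5]
ft_force: [-2.1, 1.1, 13.3]
finger_gap: 15.1
grip_force: 60.6
```

The push force is 13 N, above the 6 N spring, and the tip stands at about 32 mm, which is the button's stop. I'm handing in.

```bash
python3 -c "
from bench import r
print(r.hand_in())"
```

```text
the job is handed in; nothing more can be done
None
```

The job is handed in, with no verdict returned: the knob is locked down, and the stylus is still gripped through the port with the reset button at its stop (13 N); I planned moves clear of the bottle, cup and tile but did not re-measure them.

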